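# Pull-test the casts plastered to an articulator's two members

## Task

Prove the plaster joints of the two casts, first the lower cast and then the upper: grip the cast by its base, not the teeth, and pull it straight up with about 15 N for a good second, never over 30 N. Leave a cast that holds where it is; set one that comes away gently in the white tray, teeth up, before you go on, and leave the other things on the bench alone.

Things in the scene. Friction and masses are not known exactly. Their poses are not given: they have to be found in the camera images.
- lower_cast_mid (a point): centre of the base of the lower cast, yellow dental stone, 0.15-0.25 kg: rounded front, horseshoe of teeth round an open middle. Base 54 (x) x 56 (y) x 28 mm high, the point 14 mm up; its sides, 56 mm apart across y, are flat from x -10 to +21 mm. Teeth inside its outline rise 24 mm over the point. x points from the front teeth to the back, z up. Sound: gives about 2 mm at 15 N. Not sound: looks the same, but lifts freely or lets go under 15 N.
- upper_cast_mid (a point): centre of the base of the upper cast, yellow dental stone, 0.15-0.25 kg: pointed front, domed palate inside the teeth. Base 54 (x) x 56 (y) x 28 mm high, the point 14 mm up; its sides, 56 mm apart across y, are flat from x -10 to +21 mm. Teeth inside its outline rise 24 mm over the point. x points from the front teeth to the back, z up. Sound: gives about 2 mm at 15 N. Not sound: looks the same, but lifts freely or lets go under 15 N.
- lower_seat (a point): top centre of the mounting plaster (51 mm across) that the lower cast stands on, 45 mm over the bench. A 4 mm high index key on it enters the cast's underside: lift straight. Part of the articulator's lower member, fixed: 178 (x, -77 to +101) x 136 mm steel plate, low frame, two posts at x +72, y +-52 mm, 87 mm over the bench; the rest stays below the cast. x points to its back, z up.
- upper_seat (a point): the same under the upper cast, 50 mm over the bench, with the same key. Part of the upper member, which lies on its back, fixed: the same plate, and two blocks (housings) at x +70, y +-52 mm, 46 mm over the bench. x points to its back, z up. The lower member may stand left of the tray and the upper right, or the reverse.
- tray_in (a point): centre of the inner floor of the white open tray, fixed, 4 mm over the bench; inside 242 mm long (x) by 172 mm wide (y), walls up to 38 mm over the bench; empty at the start and large enough for both casts side by side along x. z up.
- bowl: bystander: black rubber mixing bowl, 110 mm across, 65 mm high; origin at the centre of its underside
- bottle: bystander: white bottle with black cap, 48 mm across, 110 mm high; origin at the centre of its underside
- spatula: bystander: plaster spatula 200 mm long, lying flat; origin at the centre of its underside, handle to its -x
Not all that is in view belongs to the job. What is shaped like the part that bears upper_cast_mid but orange or turquoise is not meant.

How it is judged:
On the way, in this order (a step that is already met when the one before it is completed fails the run):
1. the lower cast is proved: its plaster joint carries an upward pull of more than 10 N for 0.6 s, or, having come away, the cast stands teeth up on the floor of the tray, let go (((contact force between lower_cast and lower_bond_c0 above 10 N and (horizontal distance between lower_cast_mid and lower_seat below 0.004 m and z of lower_cast_mid in the frame of lower_seat between 0.011 and 0.0175 m and angle between lower_cast_mid's own z axis and vertical below 0.06 rad)) or (x of lower_cast_mid in the frame of tray_in between -0.12 and 0.12 m and y of lower_cast_mid in the frame of tray_in between -0.085 and 0.085 m and z of lower_cast_mid in the frame of tray_in between 0.008 and 0.018 m and angle between lower_cast_mid's own z axis and vertical below 0.1 rad and contact force between the fingers and lower_cast below 0.05 N))), for 0.6 s.
2. the upper cast is proved: its plaster joint carries an upward pull of more than 10 N for 0.6 s, or, having come away, the cast stands teeth up on the floor of the tray, let go (((contact force between upper_cast and upper_bond_c0 above 10 N and (horizontal distance between upper_cast_mid and upper_seat below 0.004 m and z of upper_cast_mid in the frame of upper_seat between 0.011 and 0.0175 m and angle between upper_cast_mid's own z axis and vertical below 0.06 rad)) or (x of upper_cast_mid in the frame of tray_in between -0.12 and 0.12 m and y of upper_cast_mid in the frame of tray_in between -0.085 and 0.085 m and z of upper_cast_mid in the frame of tray_in between 0.008 and 0.018 m and angle between upper_cast_mid's own z axis and vertical below 0.1 rad and contact force between the fingers and upper_cast below 0.05 N))), for 0.6 s.
At the end, for the whole second after the job is handed in: each cast is at rest, let go, teeth up: a sound one still seated on its mounting plaster (within 4 mm), a loose one standing on the floor of the tray, inside its walls (((horizontal distance between lower_cast_mid and lower_seat below 0.004 m and z of lower_cast_mid in the frame of lower_seat between 0.011 and 0.0175 m and angle between lower_cast_mid's own z axis and vertical below 0.06 rad) or (x of lower_cast_mid in the frame of tray_in between -0.12 and 0.12 m and y of lower_cast_mid in the frame of tray_in between -0.085 and 0.085 m and z of lower_cast_mid in the frame of tray_in between 0.008 and 0.018 m and angle between lower_cast_mid's own z axis and vertical below 0.1 rad and contact force between the fingers and lower_cast below 0.05 N)) and ((horizontal distance between upper_cast_mid and upper_seat below 0.004 m and z of upper_cast_mid in the frame of upper_seat between 0.011 and 0.0175 m and angle between upper_cast_mid's own z axis and vertical below 0.06 rad) or (x of upper_cast_mid in the frame of tray_in between -0.12 and 0.12 m and y of upper_cast_mid in the frame of tray_in between -0.085 and 0.085 m and z of upper_cast_mid in the frame of tray_in between 0.008 and 0.018 m and angle between upper_cast_mid's own z axis and vertical below 0.1 rad and contact force between the fingers and upper_cast below 0.05 N)) and linear speed of each of lower_cast, upper_cast below 0.02 m/s); the robot touches nothing.
It fails at once if the joint of a cast is pulled with more than 30 N (contact force between lower_cast and lower_bond_c0 above 30 N or contact force between upper_cast and upper_bond_c0 above 30 N).
It fails at once if a cast is dropped into the tray (let go more than 12 mm above its floor) ((contact force between the fingers and lower_cast below 0.05 N and x of lower_cast_mid in the frame of tray_in between -0.125 and 0.125 m and y of lower_cast_mid in the frame of tray_in between -0.09 and 0.09 m and z of lower_cast_mid in the frame of tray_in between 0.026 and 0.2 m) or (contact force between the fingers and upper_cast below 0.05 N and x of upper_cast_mid in the frame of tray_in between -0.125 and 0.125 m and y of upper_cast_mid in the frame of tray_in between -0.09 and 0.09 m and z of upper_cast_mid in the frame of tray_in between 0.026 and 0.2 m)).
It fails at once if the teeth of a cast are gripped or pushed by the fingers with more than 4 N (contact force between the fingers and lower_cast_c7 above 4 N or contact force between the fingers and lower_cast_c8 above 4 N or contact force between the fingers and lower_cast_c9 above 4 N or contact force between the fingers and upper_cast_c7 above 4 N or contact force between the fingers and upper_cast_c8 above 4 N or contact force between the fingers and upper_cast_c9 above 4 N).
It fails at once if the bowl, the bottle or the spatula is moved by more than 20 mm (distance of any of bowl, bottle, spatula from where it was at the start of the episode above 0.02 m).
It also fails if it takes over 64 s, if anything falls off the work surface, if the arm or the gripper's body presses on something with over 40 N, if the wrist force passes 120 N, or if a joint passes its speed limit or range.

## Robot

A 7-joint arm with a two-finger parallel gripper is mounted at the origin on the work surface. World frame = base frame: x ahead of the robot, y to its left, z up, the work surface at z = 0. Lengths are in m, angles in rad, forces in N, time in s.
With the tool pointing down it reaches from about 0.4 to 0.75 m from the base axis. Payload 19.5 kg.
Tool frame: the origin (TCP) lies at the very end of the fingers, on their centre line; the grasp point (between the pads) lies 19 mm behind it; z points along the fingers, y is the line along which they close (so a half turn about z gives the same grasp; the last joint's range is limited). The gripper opens to 85 mm and grips with 20 to 120 N. Pads are 22 mm wide; open, the fingers measure 114 mm over their backs; the gripper's body (76 mm by 85 mm) begins 54 mm behind the grasp point. The pads swing forward as they close: fully open they stand 13 mm farther back than shut.
Start: joints at [-1.386, 0.707, -0.028, 1.485, 0.022, 0.951, -0.075], TCP at [0.129, 0.56, 0.231] pointing down, gripper open.
Joint ranges: [-2.71, 2.71], [-0.32, 2.16], [-1.57, 1.52], [0, 2.45], [-1.46, 4.6], [0, 2.02], [-2.83, 2.83]. Speed limits (rad/s): [1.89, 1.89, 2.57, 2.57, 3.01, 3.01, 3.01].

## Interface

Orientations are given as a unit quaternion [x, y, z, w].
In Python, from workcell import state, capture, camera_model, finish_job gives the robot as it stands.
- The arm moves only by the tool send_rows, never from a script. Its arguments are lists of equal length, an entry for each row: "linear": the shift along the tool's x, y, z in cm, a list of three; "turn": the turn, a rotation vector about the tool's x, y, z in degrees, a list of three. In form: {"linear": [[dx, dy, dz], ...], "turn": [[rx, ry, rz], ...]}. A call has 1 to 5 rows; each row is the pose to reach, as a shift and turn from the pose commanded when the call began, along the tool's axes at that moment; what a row does not reach only later rows make up. A row lasts 1/12 s, in which the tool goes at most 41.7 mm and 7.16 degrees, less where a joint would pass 70% of its speed; a pose out of reach is approached as far as the arm can. A call with a gripper value outside its range is refused whole. "fingers" is the opening in per cent of the stroke, from 0 (shut) to 100 (fully open), set as the call begins (left out, the last holds). The fingers move at their own pace and stop on an object; the grip force is fixed at half the most. Time passes only in rows, so rows that repeat a pose let the fingers close. It gives the time, the measured TCP pose, the force, the opening and the grip force at its end, in the units of the state.
- state(): the state, without advancing time (a new reading comes with each control period).
- capture(name): name is "side" or "top"; returns the picture (384x512x3 uint8, red, green, blue); there is no depth.
- camera_model(name): a dict with "K" (3x3 intrinsics, pixels), "k1" (the pictures are not rectified: a ray, as slopes to the right and down, at radius r is drawn at 1 + k1 r^2 times it, then the intrinsics apply), "T" (4x4, takes a point from camera to world coordinates). Camera axes: x right, y down, z forward; pixel columns grow to the right and rows downward; lengths in m; the calibration is good to about 2 mm. A picture is of the moment at which its call begins. camera_model takes no time and is no camera call.
- finish_job(): hands the job in; it is judged then, once.
The state is a dict: "time": time; "qpos": joint angles; "joint_velocities": joint speeds; "joint_torque": joint torques, N m; "eef_pos": TCP position; "orientation": TCP orientation; "contact_force": force on the tool from outside, world axes, zero at the start; "wrist_torque": the same for the moment, N m; "width": opening from 0.0 (shut) to 1.0 (fully open); "grip_force": force on a finger pad.
Only numpy, scipy, OpenCV 4.12 (cv2) and the standard library are available. Lean on these libraries where they do the work, as an engineer would, in place of code of your own. Each camera call takes 0.05 s, during which the arm holds its last target. There are 200 camera calls.

## Working session

There is one attempt and no reset: what is moved stays moved. The work goes in short steps, Python scripts to look and compute and a tool call to move; the robot and the scene stay as the last step left them, time stands still between calls to the robot, and variables do not carry over. Pictures are saved under pics/ and viewed, at most 10 in all, crops included, and the job is handed in when it is done.

Besides the shell and the picture viewer there is one more tool, called after "Call:" by a JSON object that holds its "api" and its "payload", one argument or row to a line. send_rows: Moves the arm, as the interface text tells. Its arguments: {"type":"object","properties":{"linear":{"type":"array"},"turn":{"type":"array"},"fingers":{"type":"number"}},"required":["linear","turn"]}

```bash
ls; mkdir -p pics; python3 - <<'E'
from workcell import *
import cv2
for n in("top","side"):
    cv2.imwrite(f"pics/{n}0.png",cv2.resize(capture(n)[:,:,::-1],(800,600),interpolation=cv2.INTER_CUBIC))
    print(n,camera_model(n))
s=state();print(s)
E
```

```text
pics
top {'K': array([[366.06155981,   0.        , 254.66040842],
       [  0.        , 366.06155981, 189.78689491],
       [  0.        ,   0.        ,   1.        ]]), 'k1': -0.029833377215430577, 'T': array([[ 0.09401581, -0.97136433,  0.21820259,  0.33519034],
       [-0.99556255, -0.09084223,  0.02455387,  0.06583832],
       [-0.00402874, -0.21954278, -0.97559455,  1.05444064],
       [ 0.        ,  0.        ,  0.        ,  1.        ]])}
side {'K': array([[371.95948716,   0.        , 257.94184562],
       [  0.        , 371.95948716, 190.50688896],
       [  0.        ,   0.        ,   1.        ]]), 'k1': 0.012933149711017273, 'T': array([[-0.9951812 , -0.06612773,  0.07239827,  0.48293448],
       [-0.09751186,  0.58999094, -0.80149993,  0.96813614],
       [ 0.01028705, -0.80469735, -0.59359612,  0.73377841],
       [ 0.        ,  0.        ,  0.        ,  1.        ]])}
{'time': 0.1, 'qpos': array([-1.3857168 ,  0.7069845 , -0.02763217,  1.48495983,  0.0220116 ,
        0.95088065, -0.07550484]), 'joint_velocities': array([ 8.44494331e-05, -1.27117837e-03,  9.68282742e-04, -1.29191129e-03,
        3.24371838e-05,  8.71248693e-04,  1.10773727e-03]), 'joint_torque': array([ 2.84758637e-03, -8.84287906e+01,  1.23673718e+00, -2.36451262e+01,
        1.70143222e-02,  5.12427912e-03, -3.02258707e-05]), 'eef_pos': array([0.12922626, 0.56005297, 0.23090459]), 'orientation': array([ 1.13140541e-01,  9.93578886e-01, -4.63129834e-04, -3.93278276e-05]), 'contact_force': array([ 0.3751616 ,  0.84346586, -0.23591033]), 'wrist_torque': array([-0.00600352,  0.01046081, -0.03126036]), 'grip_force': 0.0, 'width': 1.0033826435945339}
```

View pics/top0.png

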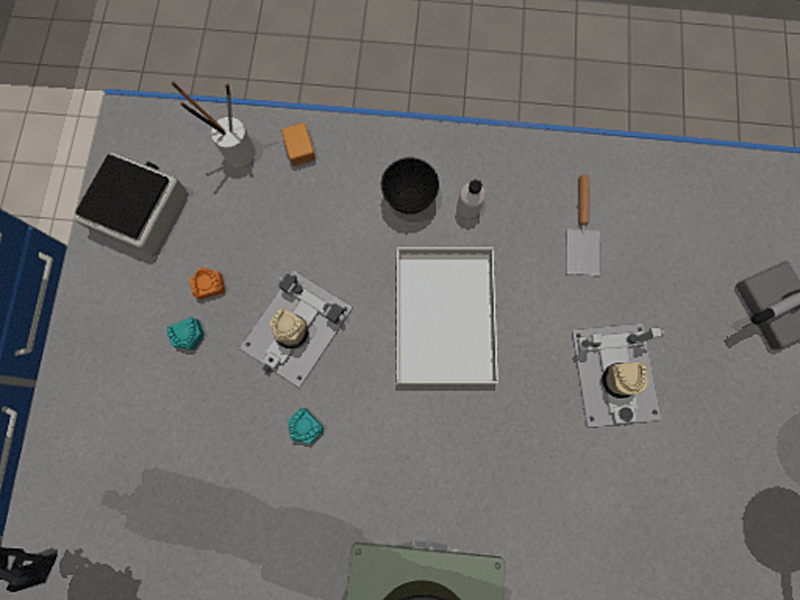

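View pics/side0.png

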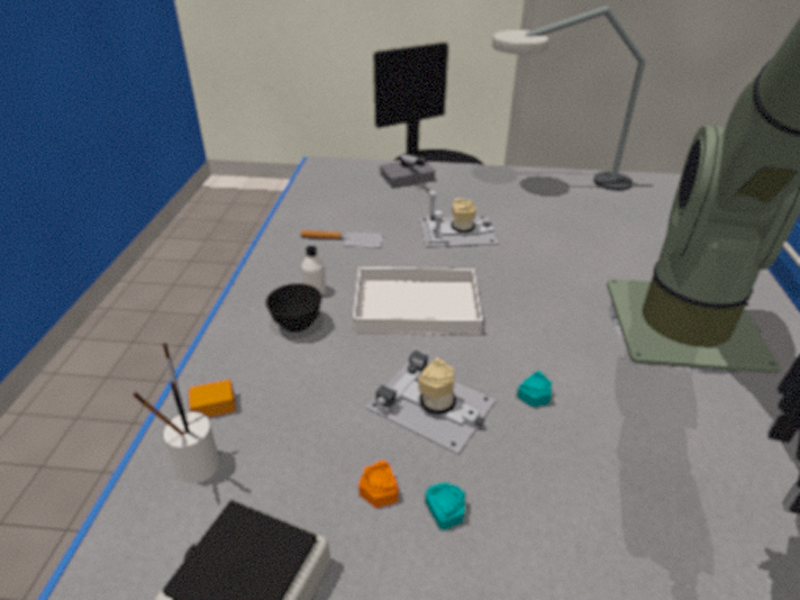

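Top view (800x600 px): the member with posts at (615,375), right, carries the lower cast at (630,378). The member with blocks at (295,330), left, carries the upper cast at (289,327), yellow. The orange copy at (207,283) and the turquoise ones at (185,333) and (305,427) are not meant. The tray is at (447,317). Next I'll take enlarged crops to confirm and measure.

```bash
cat > h.py <<'E'
import numpy as np, cv2
from workcell import *
def ray(n,px):
    m=camera_model(n);K=m["K"];T=m["T"]
    d=np.array([(px[0]-K[0,2])/K[0,0],(px[1]-K[1,2])/K[1,1]]);u=d.copy()
    for _ in range(20): u=d/(1+m["k1"]*(u@u))
    return T[:3,3],T[:3,:3]@np.r_[u,1]
def atz(n,px,z):
    o,d=ray(n,px); return (o+d*(z-o[2])/d[2])[:2]
def proj(n,p):
    m=camera_model(n);K=m["K"];T=m["T"]
    q=T[:3,:3].T@(np.array(p)-T[:3,3]);u=q[:2]/q[2];u=u*(1+m["k1"]*(u@u))
    return u*K[0,0]+K[:2,2]
def tiles(name,n,origins,size=76,f=5):
    im=capture(n)[:,:,::-1]
    cv2.imwrite(name,np.hstack([cv2.resize(im[y:y+size,x:x+size],None,fx=f,fy=f,interpolation=cv2.INTER_CUBIC) for x,y in origins]))
E
python3 - <<'E'
from h import *
tiles("pics/t1.png","top",[(152,172),(358,202)])
tiles("pics/s1.png","side",[(232,222),(260,110)])
E
```

```text
(no output)
```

View pics/t1.png

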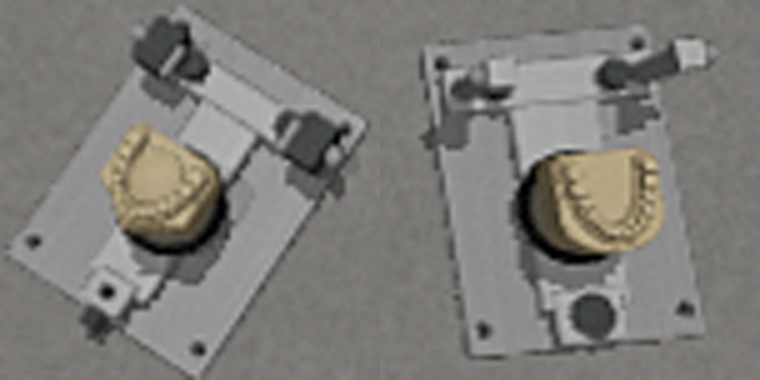

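View pics/s1.png

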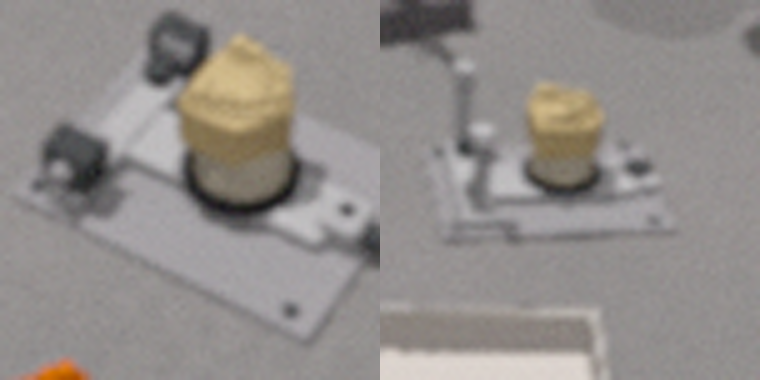

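Crops: the left tile shows the yellow upper cast on the member with dark blocks, plate corners at (8,255), (200,378), (368,122) and (180,8). The right tile shows the lower cast on the member with posts, corners at (420,45), (645,28), (705,332) and (470,355), its horseshoe opening toward the posts. I'll fit the poses and check with an overlay.

```bash
cat > fit.py <<'E'
from h import *
def rigid(P,Q):
    pc,qc=P.mean(0),Q.mean(0);H=(P-pc).T@(Q-qc);U,_,V=np.linalg.svd(H)
    R=V.T@np.diag([1,np.linalg.det(V.T@U.T)])@U.T
    return R,qc-R@pc
# plate corners in seat frame, order given: back-left(+y), back-right, front-right, front-left
C=np.array([[.101,.068],[.101,-.068],[-.077,-.068],[-.077,.068]])
D={"upper":((152,172),[(180,8),(368,122),(200,378),(8,255)]),
   "lower":((358-76,202),[(420,45),(645,28),(705,332),(470,355)])}
if __name__=="__main__":
    im=cv2.resize(capture("top")[:,:,::-1],None,fx=10,fy=10,interpolation=cv2.INTER_CUBIC)
    outs=[]
    for k,(o,c) in D.items():
        Q=np.array([atz("top",(o[0]+u/5-.4,o[1]+v/5-.4),.008) for u,v in c])
        R,t=rigid(C,Q); yaw=np.arctan2(R[1,0],R[0,0])
        print(k,t.round(4),np.degrees(yaw).round(1),"res mm",((C@R.T+t-Q)*1e3).round(1).tolist(),np.linalg.norm(t))
        zt={"lower":.045,"upper":.050}[k]
        g=im.copy()
        # base outline at bottom & top of base: back flat x=27, sides x -10..21
        b=np.array([[-.027,-.012],[-.01,-.028],[.021,-.028],[.027,-.02],[.027,.02],[.021,.028],[-.01,.028],[-.027,.012]])
        for z,col in((zt,(255,0,0)),(zt+.028,(0,0,255))):
            p=np.array([proj("top",[*(R@q+t),z]) for q in b])*10+5
            cv2.polylines(g,[p.astype(int)],True,col,1)
        c0=(np.array(proj("top",[*t,zt+.03]))*10).astype(int)
        outs.append(g[c0[1]-195:c0[1]+195,c0[0]-195:c0[0]+195])
    cv2.imwrite("pics/fit.png",np.hstack(outs))
    # tray: rim corners (z .038), outer edges
    T=np.array([atz("top",((u+.5)/1.5625-.5,(v+.5)/1.5625-.5),.038) for u,v in[(398,248),(494,248),(497,384),(397,384)]])
    print("tray",T.round(3).tolist(),T.mean(0))
E
python3 fit.py
```

```text
upper [0.4831 0.2803] -26.6 res mm [[3.0, 1.0], [0.3, -1.8], [-2.5, -0.6], [-0.7, 1.4]] 0.5585900177445773
lower [ 0.4508 -0.3183] 10.8 res mm [[-0.2, 1.0], [3.0, -1.8], [-0.9, -0.4], [-1.8, 1.1]] 0.5519056778574041
tray [[0.655, 0.101], [0.672, -0.077], [0.422, -0.097], [0.406, 0.079]] [0.53855337 0.00133281]
```

View pics/fit.png

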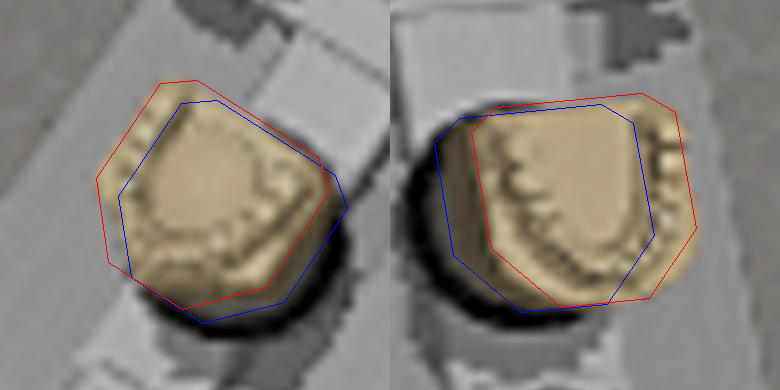

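The overlay fits: both casts are aligned with their seats, and the front/back directions are consistent. Now I'll plan the approach to the lower cast.

```bash
cat > plan.py <<'E'
from h import *
from scipy.spatial.transform import Rotation as Ro
# pose = x,y,z + azimuth (deg) of tool y axis, tool down
def Rt(az):
    a=np.radians(az);y=np.array([np.cos(a),np.sin(a),0]);z=np.array([0,0,-1.]);return np.c_[np.cross(y,z),y,z]
def cur():
    s=state();R=Ro.from_quat(s["orientation"]).as_matrix();return s["eef_pos"],R,s
def step(p,R,q,az):
    return (R.T@(np.array(q)-p)*100).round(2),np.degrees(Ro.from_matrix(R.T@Rt(az)).as_rotvec()).round(1)
def plan(wps):
    p,R,s=cur();print("t",s["time"],"p",p.round(4),"yaz",np.degrees(np.arctan2(R[1,1],R[0,1])).round(2),"F",s["contact_force"].round(2),"w",round(s["width"],3),s["grip_force"])
    for w in wps:
        print(w,*step(p,R,w[:3],w[3])); p,R=np.array(w[:3]),Rt(w[3])
def off(seat,yaw,x,y=0):
    a=np.radians(yaw);return seat[0]+x*np.cos(a)-y*np.sin(a),seat[1]+x*np.sin(a)+y*np.cos(a)
LOW=((.4508,-.3183),10.8); UP=((.4831,.2803),-26.6)
E
python3 - <<'E'
from plan import *
x,y=off(*LOW,.004);print(x,y)
plan([(.29,.45,.231,52),(.44,.32,.231,27),(.50,.13,.231,2),(.50,-.06,.231,-24),(.48,-.23,.231,-50),(x,y,.16,-79.2)])
E
```

```text
0.4547291490029147 -0.31755047474165715
t 0.25 p [0.1293 0.5602 0.2311] yaz 77.0 F [-0.09  0.28 -0.87] w 1.002 0.0
(0.29, 0.45, 0.231, 52) [-1.814e+01 -7.120e+00  1.000e-02] [-0.  0. 25.]
(0.44, 0.32, 0.231, 27) [-19.82  -1.01   0.  ] [ 0.  0. 25.]
(0.5, 0.13, 0.231, 2) [-19.65  -3.28   0.  ] [ 0.  0. 25.]
(0.5, -0.06, 0.231, -24) [-18.99  -0.66   0.  ] [ 0.  0. 26.]
(0.48, -0.23, 0.231, -50) [-16.34   5.09   0.  ] [ 0.  0. 26.]
(np.float64(0.4547291490029147), np.float64(-0.31755047474165715), 0.16, -79.2) [-7.56  5.08  7.1 ] [ 0.   0.  29.2]
```

Call:
{"api": "send_rows", "payload": {
  "linear": [
    [-3.6,-1.4,0],
    [-7.3,-2.8,0],
    [-10.9,-4.3,0],
    [-14.5,-5.7,0],
    [-18.1,-7.1,0]
  ],
  "turn": [
    [0,0,5],
    [0,0,10],
    [0,0,15],
    [0,0,20],
    [0,0,25]
  ],
  "fingers": 100
}}

```text
time: 0.67
eef_pos: [0.291, 0.4491, 0.2314]
orientation: [0.327, 0.945, 0.0, 0.0]
contact_force: [0.1, 0.9, -0.3]
width: 1.0
grip_force: 0.0
```

Call:
{"api": "send_rows", "payload": {
  "linear": [
    [-4,-0.2,0],
    [-8,-0.4,0],
    [-12,-0.6,0],
    [-16,-0.8,0],
    [-19.8,-1,0]
  ],
  "turn": [
    [0,0,5],
    [0,0,10],
    [0,0,15],
    [0,0,20],
    [0,0,25]
  ]
}}

```text
time: 1.08
eef_pos: [0.441, 0.3188, 0.2314]
orientation: [0.524, 0.851, -0.0, 0.0]
contact_force: [-0.2, 0.4, -0.5]
width: 1.005
grip_force: 0.0
```

Call:
{"api": "send_rows", "payload": {
  "linear": [
    [-3.9,-0.7,0],
    [-7.9,-1.3,0],
    [-11.8,-2,0],
    [-15.7,-2.6,0],
    [-19.7,-3.3,0]
  ],
  "turn": [
    [0,0,5],
    [0,0,10],
    [0,0,15],
    [0,0,20],
    [0,0,25]
  ]
}}

```text
time: 1.5
eef_pos: [0.4999, 0.1285, 0.2314]
orientation: [0.696, 0.718, 0.0, 0.0]
contact_force: [1.4, -0.1, -0.2]
width: 0.999
grip_force: 0.0
```

Call:
{"api": "send_rows", "payload": {
  "linear": [
    [-3.8,-0.1,0],
    [-7.6,-0.3,0],
    [-11.4,-0.4,0],
    [-15.2,-0.5,0],
    [-19,-0.7,0]
  ],
  "turn": [
    [0,0,5.2],
    [0,0,10.4],
    [0,0,15.6],
    [0,0,20.8],
    [0,0,26]
  ]
}}

```text
time: 1.92
eef_pos: [0.499, -0.0618, 0.2314]
orientation: [0.84, 0.543, 0.0, 0.0]
contact_force: [1.4, 0.2, 0.5]
width: 0.995
grip_force: 0.0
```

Call:
{"api": "send_rows", "payload": {
  "linear": [
    [-3.3,1,0],
    [-6.5,2,0],
    [-9.8,3.1,0],
    [-13.1,4.1,0],
    [-16.3,5.1,0]
  ],
  "turn": [
    [0,0,5.2],
    [0,0,10.4],
    [0,0,15.6],
    [0,0,20.8],
    [0,0,26]
  ]
}}

```text
time: 2.33
eef_pos: [0.4791, -0.2314, 0.2314]
orientation: [0.94, 0.34, 0.0, 0.0]
contact_force: [0.7, -0.6, -0.3]
width: 1.002
grip_force: 0.0
```

Call:
{"api": "send_rows", "payload": {
  "linear": [
    [-1.9,1.3,1],
    [-3.8,2.5,2.5],
    [-5.7,3.8,4.5],
    [-7.6,5.1,6],
    [-7.6,5.1,7.1]
  ],
  "turn": [
    [0,0,6],
    [0,0,12],
    [0,0,18],
    [0,0,24],
    [0,0,29.2]
  ]
}}

```text
time: 2.75
eef_pos: [0.4519, -0.3216, 0.1591]
orientation: [0.996, 0.089, -0.001, 0.001]
contact_force: [-1.1, -1.3, -0.3]
width: 0.998
grip_force: 0.0
```

```bash
python3 - <<'E'
from plan import *
x,y=off(*LOW,.004)
plan([(x,y,.12,-79.2),(x,y,.034,-79.2)])
E
```

```text
t 2.75 p [ 0.4519 -0.3216  0.1591] yaz -79.75 F [-1.09 -1.26 -0.35] w 0.998 0.0
(np.float64(0.4547291490029147), np.float64(-0.31755047474165715), 0.12, -79.2) [ 0.36 -0.35  3.91] [ 0.1  0.1 -0.6]
(np.float64(0.4547291490029147), np.float64(-0.31755047474165715), 0.034, -79.2) [0.  0.  8.6] [0. 0. 0.]
```

Call:
{"api": "send_rows", "payload": {
  "linear": [
    [0.36,-0.35,1],
    [0.36,-0.35,2],
    [0.36,-0.35,3],
    [0.36,-0.35,3.9],
    [0.36,-0.35,3.9]
  ],
  "turn": [
    [0,0,-0.6],
    [0,0,-0.6],
    [0,0,-0.6],
    [0,0,-0.6],
    [0,0,-0.6]
  ]
}}

```text
time: 3.17
eef_pos: [0.4568, -0.3127, 0.1199]
orientation: [0.995, 0.1, -0.001, -0.001]
contact_force: [-0.2, 0.2, -0.3]
width: 1.003
grip_force: 0.0
```

```bash
python3 - <<'E'
from plan import *
x,y=off(*LOW,.004)
plan([(x,y,.034,-79.2)])
p,R,s=cur()
print(proj("top",p),proj("side",p))
tiles("pics/n1.png","top",[(362,202)],size=70,f=5)
a=cv2.imread("pics/n1.png");tiles("pics/n2.png","side",[(262,95)],size=70,f=5)
cv2.imwrite("pics/n.png",np.hstack([a,cv2.imread("pics/n2.png")]))
E
```

```text
t 3.1667 p [ 0.4568 -0.3127  0.1199] yaz -78.48 F [-0.16  0.24 -0.27] w 1.003 0.0
(np.float64(0.4547291490029147), np.float64(-0.31755047474165715), 0.034, -79.2) [-0.3   0.44  8.59] [-0.1  0.1  0.7]
[408.25898519 237.3396131 ] [296.66877517 120.850161  ]
```

View pics/n.png

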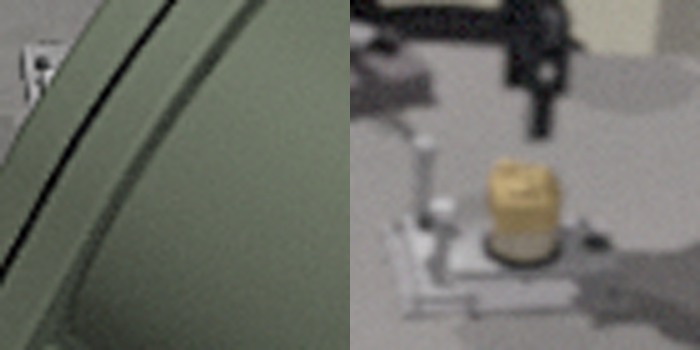

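Top view is covered by the arm. In the side view the finger (tip at tile (540,130)) hangs above the cast at (525,210). I'll re-read the pose now that the arm has settled.

```bash
python3 - <<'E'
from plan import *
x,y=off(*LOW,.004)
plan([(x,y,.09,-79.2),(x,y,.034,-79.2)])
E
```

```text
t 3.2667 p [ 0.4571 -0.3134  0.1215] yaz -78.54 F [-0.46  0.16  0.56] w 0.998 0.0
(np.float64(0.4547291490029147), np.float64(-0.31755047474165715), 0.09, -79.2) [-0.31  0.36  3.15] [ 0.  -0.   0.7]
(np.float64(0.4547291490029147), np.float64(-0.31755047474165715), 0.034, -79.2) [0.  0.  5.6] [0. 0. 0.]
```

Call:
{"api": "send_rows", "payload": {
  "linear": [
    [-0.3,0.36,1],
    [-0.3,0.36,2],
    [-0.3,0.36,3.2],
    [-0.3,0.36,4.5],
    [-0.3,0.36,5.7]
  ],
  "turn": [
    [0,0,0.7],
    [0,0,0.7],
    [0,0,0.7],
    [0,0,0.7],
    [0,0,0.7]
  ]
}}

```text
time: 3.68
eef_pos: [0.4546, -0.3177, 0.0631]
orientation: [0.996, 0.093, -0.0, -0.0]
contact_force: [-0.3, -0.4, -0.3]
width: 1.001
grip_force: 0.0
```

Call:
{"api": "send_rows", "payload": {
  "linear": [
    [0,0,1],
    [0,0,2],
    [0,0,2.6],
    [0,0,3.0],
    [0,0,3.0]
  ],
  "turn": [
    [0,0,0],
    [0,0,0],
    [0,0,0],
    [0,0,0],
    [0,0,0]
  ],
  "fingers": 80
}}

```text
time: 4.1
eef_pos: [0.4546, -0.3176, 0.0337]
orientation: [0.996, 0.093, -0.0, -0.0]
contact_force: [0.4, 0.1, -0.9]
width: 0.798
grip_force: 0.0
```

```bash
python3 - <<'E'
from plan import *
tiles("pics/n2.png","side",[(262,95)],size=80,f=7)
x,y=off(*LOW,.004)
plan([(x,y,.034,-79.2)])
E
```

```text
t 4.15 p [ 0.4547 -0.3177  0.0343] yaz -79.3 F [-0.58 -0.33  0.64] w 0.8 0.0
(np.float64(0.4547291490029147), np.float64(-0.31755047474165715), 0.034, -79.2) [ 0.   -0.02  0.03] [ 0.   0.  -0.1]
```

View pics/n2.png

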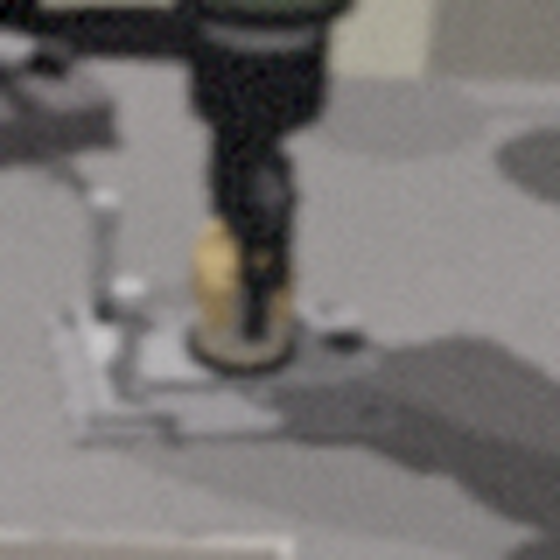

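Side view: the fingers straddle the cast's base at about (255,290), with the tip beside the plaster. I'll close in stages and watch the lateral force.

Call:
{"api": "send_rows", "payload": {
  "linear": [
    [0,0,0],
    [0,0,0],
    [0,0,0]
  ],
  "turn": [
    [0,0,0],
    [0,0,0],
    [0,0,0]
  ],
  "fingers": 70
}}

```text
time: 4.4
eef_pos: [0.455, -0.3177, 0.0347]
orientation: [0.996, 0.093, 0.0, 0.0]
contact_force: [0.7, -0.1, 0.2]
width: 0.703
grip_force: 0.0
```

Call:
{"api": "send_rows", "payload": {
  "linear": [
    [0,0,0],
    [0,0,0],
    [0,0,0]
  ],
  "turn": [
    [0,0,0],
    [0,0,0],
    [0,0,0]
  ],
  "fingers": 68
}}

```text
time: 4.65
eef_pos: [0.4549, -0.3179, 0.0345]
orientation: [0.996, 0.093, 0.0, 0.0]
contact_force: [1.1, -1.5, 0.8]
width: 0.679
grip_force: 0.9
```

Call:
{"api": "send_rows", "payload": {
  "linear": [
    [0,0,0],
    [0,0,0],
    [0,0,0]
  ],
  "turn": [
    [0,0,0],
    [0,0,0],
    [0,0,0]
  ],
  "fingers": 67
}}

```text
time: 4.9
eef_pos: [0.4548, -0.3178, 0.0344]
orientation: [0.996, 0.093, 0.0, 0.0]
contact_force: [0.5, -2.5, 1.7]
width: 0.668
grip_force: 1.3
```

Call:
{"api": "send_rows", "payload": {
  "linear": [
    [0,0.08,0],
    [0,0.08,0],
    [0,0.08,0]
  ],
  "turn": [
    [0,0,0],
    [0,0,0],
    [0,0,0]
  ]
}}

```text
time: 5.15
eef_pos: [0.4548, -0.3182, 0.0342]
orientation: [0.996, 0.093, -0.0, -0.0]
contact_force: [-0.2, -0.3, 0.5]
width: 0.671
grip_force: 0.0
```

Call:
{"api": "send_rows", "payload": {
  "linear": [
    [0,0,0],
    [0,0,0],
    [0,0,0]
  ],
  "turn": [
    [0,0,0],
    [0,0,0],
    [0,0,0]
  ],
  "fingers": 65
}}

```text
time: 5.4
eef_pos: [0.4549, -0.3182, 0.0343]
orientation: [0.996, 0.093, -0.0, -0.0]
contact_force: [-0.6, 0.8, 0.8]
width: 0.651
grip_force: 17.4
```

Call:
{"api": "send_rows", "payload": {
  "linear": [
    [0,0,0],
    [0,0,0],
    [0,0,0],
    [0,0,0]
  ],
  "turn": [
    [0,0,0],
    [0,0,0],
    [0,0,0],
    [0,0,0]
  ],
  "fingers": 55
}}

```text
time: 5.73
eef_pos: [0.4549, -0.3182, 0.0345]
orientation: [0.996, 0.093, -0.0, -0.0]
contact_force: [-1.4, 1.7, 5.5]
width: 0.644
grip_force: 63.2
```

Well gripped at 63 N and centred. Now I'll pull up in small steps.

Call:
{"api": "send_rows", "payload": {
  "linear": [
    [0,0,-0.03],
    [0,0,-0.06],
    [0,0,-0.1]
  ],
  "turn": [
    [0,0,0],
    [0,0,0],
    [0,0,0]
  ]
}}

```text
time: 5.98
eef_pos: [0.4549, -0.3184, 0.0352]
orientation: [0.996, 0.093, -0.0, 0.0]
contact_force: [-0.2, 0.7, -2.8]
width: 0.645
grip_force: 63.6
```

Call:
{"api": "send_rows", "payload": {
  "linear": [
    [0,0,-0.03],
    [0,0,-0.05],
    [0,0,-0.05]
  ],
  "turn": [
    [0,0,0],
    [0,0,0],
    [0,0,0]
  ]
}}

```text
time: 6.23
eef_pos: [0.4549, -0.3184, 0.0359]
orientation: [0.996, 0.093, -0.0, 0.0]
contact_force: [-0.2, 0.0, -1.9]
width: 0.646
grip_force: 63.6
```

Call:
{"api": "send_rows", "payload": {
  "linear": [
    [0,0,-0.03],
    [0,0,-0.05],
    [0,0,-0.05]
  ],
  "turn": [
    [0,0,0],
    [0,0,0],
    [0,0,0]
  ]
}}

```text
time: 6.48
eef_pos: [0.4549, -0.3184, 0.0364]
orientation: [0.996, 0.093, -0.0, 0.0]
contact_force: [0.3, -0.0, -3.1]
width: 0.642
grip_force: 63.6
```

Call:
{"api": "send_rows", "payload": {
  "linear": [
    [0,0,-0.03],
    [0,0,-0.05],
    [0,0,-0.05]
  ],
  "turn": [
    [0,0,0],
    [0,0,0],
    [0,0,0]
  ]
}}

```text
time: 6.73
eef_pos: [0.4549, -0.3184, 0.0369]
orientation: [0.996, 0.093, 0.0, 0.0]
contact_force: [1.4, 0.2, -2.1]
width: 0.651
grip_force: 63.6
```

The cast is lifting with only its weight (about 2 N), so this joint looks loose. I'll keep going straight up.

Call:
{"api": "send_rows", "payload": {
  "linear": [
    [0,0,-0.05],
    [0,0,-0.1],
    [0,0,-0.15],
    [0,0,-0.2],
    [0,0,-0.2]
  ],
  "turn": [
    [0,0,0],
    [0,0,0],
    [0,0,0],
    [0,0,0],
    [0,0,0]
  ]
}}

```text
time: 7.15
eef_pos: [0.455, -0.3185, 0.039]
orientation: [0.996, 0.093, 0.0, 0.0]
contact_force: [-0.9, 0.5, -2.9]
width: 0.645
grip_force: 63.6
```

Call:
{"api": "send_rows", "payload": {
  "linear": [
    [0,0,-0.1],
    [0,0,-0.2],
    [0,0,-0.3],
    [0,0,-0.5],
    [0,0,-0.7]
  ],
  "turn": [
    [0,0,0],
    [0,0,0],
    [0,0,0],
    [0,0,0],
    [0,0,0]
  ]
}}

```text
time: 7.57
eef_pos: [0.4549, -0.3184, 0.046]
orientation: [0.996, 0.093, -0.0, 0.0]
contact_force: [-0.6, -0.2, -2.7]
width: 0.647
grip_force: 63.6
```

```bash
python3 - <<'E'
from plan import *
# tray refit: yaw from long edges; lower cast to tray -x? tray x axis direction
T=np.array([[.655,.101],[.672,-.077],[.422,-.097],[.406,.079]])
d=(T[0]+T[1]-T[2]-T[3])/2;print("trayx az",np.degrees(np.arctan2(d[1],d[0])),np.linalg.norm(d))
# floor corners check is left to a crop
tiles("pics/tr.png","top",[(245,150)],size=105,f=5)
plan([])
E
```

```text
trayx az 4.811150618074286 0.25038220783434273
t 7.6167 p [ 0.455  -0.3185  0.0464] yaz -79.3 F [ 0.49 -0.86 -0.43] w 0.649 63.638495206832886
```

View pics/tr.png

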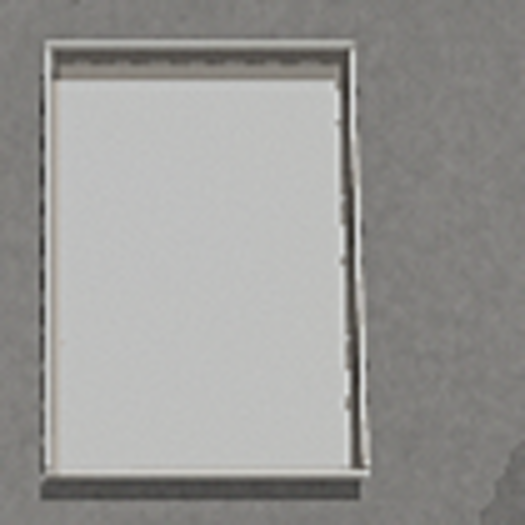

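Tray: rim corners at crop px (45,42), (353,42), (368,472) and (45,475), which gives a centre of about (0.539, 0.001) and an x axis at 4.8°. The inside is empty.

The cast came free, but this low grip would put the fingertips into the tray floor. I'll set it back on its key and re-grip about 9 mm higher, still on the base.

Call:
{"api": "send_rows", "payload": {
  "linear": [
    [0,0,0.25],
    [0,0,0.5],
    [0,0,0.75],
    [0,0,0.95],
    [0,0,1.12]
  ],
  "turn": [
    [0,0,0],
    [0,0,0],
    [0,0,0],
    [0,0,0],
    [0,0,0]
  ]
}}

```text
time: 8.03
eef_pos: [0.4549, -0.3184, 0.0343]
orientation: [0.996, 0.093, -0.0, -0.0]
contact_force: [-4.9, 6.2, 41.7]
width: 0.649
grip_force: 68.3
```

Call:
{"api": "send_rows", "payload": {
  "linear": [
    [0,0,0],
    [0,0,0],
    [0,0,0],
    [0,0,0]
  ],
  "turn": [
    [0,0,0],
    [0,0,0],
    [0,0,0],
    [0,0,0]
  ],
  "fingers": 72
}}

```text
time: 8.37
eef_pos: [0.455, -0.3184, 0.0347]
orientation: [0.996, 0.093, 0.0, 0.0]
contact_force: [0.4, 0.8, -0.3]
width: 0.722
grip_force: 0.0
```

Call:
{"api": "send_rows", "payload": {
  "linear": [
    [0,0,-0.3],
    [0,0,-0.6],
    [0,0,-0.85],
    [0,0,-0.85]
  ],
  "turn": [
    [0,0,0],
    [0,0,0],
    [0,0,0],
    [0,0,0]
  ]
}}

```text
time: 8.7
eef_pos: [0.4551, -0.3186, 0.0438]
orientation: [0.996, 0.093, 0.0, 0.0]
contact_force: [-0.9, -0.6, 1.2]
width: 0.715
grip_force: 0.0
```

Call:
{"api": "send_rows", "payload": {
  "linear": [
    [0,0,0],
    [0,0,0],
    [0,0,0],
    [0,0,0]
  ],
  "turn": [
    [0,0,0],
    [0,0,0],
    [0,0,0],
    [0,0,0]
  ],
  "fingers": 55
}}

```text
time: 9.03
eef_pos: [0.4551, -0.3185, 0.0438]
orientation: [0.996, 0.093, 0.0, 0.0]
contact_force: [-1.6, 2.0, 14.4]
width: 0.644
grip_force: 61.4
```

Call:
{"api": "send_rows", "payload": {
  "linear": [
    [0,0,-0.15],
    [0,0,-0.3],
    [0,0,-0.6],
    [0,0,-1],
    [0,0,-1.5]
  ],
  "turn": [
    [0,0,0],
    [0,0,0],
    [0,0,0],
    [0,0,0],
    [0,0,0]
  ]
}}

```text
time: 9.45
eef_pos: [0.4548, -0.3184, 0.0584]
orientation: [0.996, 0.093, -0.0, -0.0]
contact_force: [0.5, -0.4, -2.0]
width: 0.647
grip_force: 63.8
```

Call:
{"api": "send_rows", "payload": {
  "linear": [
    [0,0,-1.4],
    [0,0,-2.8],
    [0,0,-4.2],
    [0,0,-5.6],
    [0,0,-7]
  ],
  "turn": [
    [0,0,0],
    [0,0,0],
    [0,0,0],
    [0,0,0],
    [0,0,0]
  ]
}}

```text
time: 9.87
eef_pos: [0.4548, -0.3184, 0.1292]
orientation: [0.996, 0.093, -0.0, 0.0]
contact_force: [-0.3, -0.2, -2.7]
width: 0.644
grip_force: 63.9
```

```bash
python3 - <<'E'
from plan import *
TR=((.5385,.0013),4.8);x,y=off(*TR,-.055);print(x,y)
plan([(.465,-.21,.129,-81.3),(.475,-.105,.129,-83.3),(x,y,.129,-85.2),(x,y,.03,-85.2)])
E
```

```text
0.48369289274127725 -0.0033022813832773515
t 9.8667 p [ 0.4548 -0.3184  0.1292] yaz -79.3 F [-0.31 -0.19 -2.72] w 0.644 63.880072832107544
(0.465, -0.21, 0.129, -81.3) [  3.01 -10.46   0.02] [0. 0. 2.]
(0.475, -0.105, 0.129, -83.3) [  2.58 -10.23   0.  ] [0. 0. 2.]
(np.float64(0.48369289274127725), np.float64(-0.0033022813832773515), 0.129, -85.2) [  2.05 -10.     0.  ] [0.  0.  1.9]
(np.float64(0.48369289274127725), np.float64(-0.0033022813832773515), 0.03, -85.2) [0.  0.  9.9] [0. 0. 0.]
```

Call:
{"api": "send_rows", "payload": {
  "linear": [
    [0.5,-1.6,0],
    [1.0,-3.5,0],
    [1.7,-6,0],
    [2.3,-8.2,0],
    [3.0,-10.5,0]
  ],
  "turn": [
    [0,0,0.4],
    [0,0,0.8],
    [0,0,1.2],
    [0,0,1.6],
    [0,0,2]
  ]
}}

```text
time: 10.28
eef_pos: [0.4648, -0.2087, 0.1286]
orientation: [0.997, 0.076, 0.0, 0.0]
contact_force: [0.5, 0.7, -3.0]
width: 0.641
grip_force: 63.9
```

Call:
{"api": "send_rows", "payload": {
  "linear": [
    [0.5,-2,0],
    [1.0,-4.1,0],
    [1.6,-6.1,0],
    [2.1,-8.2,0],
    [2.6,-10.2,0]
  ],
  "turn": [
    [0,0,0.4],
    [0,0,0.8],
    [0,0,1.2],
    [0,0,1.6],
    [0,0,2]
  ]
}}

```text
time: 10.7
eef_pos: [0.4752, -0.1037, 0.1285]
orientation: [0.998, 0.058, 0.0, -0.0]
contact_force: [0.3, 0.5, -1.9]
width: 0.645
grip_force: 63.9
```

Call:
{"api": "send_rows", "payload": {
  "linear": [
    [0.5,-2.4,0],
    [1.0,-4.9,0],
    [1.5,-7.3,0],
    [1.9,-9.2,0],
    [2.05,-10,0]
  ],
  "turn": [
    [0,0,0.4],
    [0,0,0.8],
    [0,0,1.2],
    [0,0,1.6],
    [0,0,1.9]
  ]
}}

```text
time: 11.12
eef_pos: [0.4839, -0.0003, 0.1283]
orientation: [0.999, 0.043, -0.0, -0.001]
contact_force: [-0.1, 0.3, -1.9]
width: 0.651
grip_force: 63.9
```

Call:
{"api": "send_rows", "payload": {
  "linear": [
    [0,0,2],
    [0,0,4.5],
    [0,0,7],
    [0,0,9],
    [0,0,10]
  ],
  "turn": [
    [0,0,0],
    [0,0,0],
    [0,0,0],
    [0,0,0],
    [0,0,0]
  ]
}}

```text
time: 11.53
eef_pos: [0.4833, -0.0039, 0.0264]
orientation: [0.999, 0.041, -0.001, 0.0]
contact_force: [-0.2, 0.0, -1.9]
width: 0.647
grip_force: 64.0
```

Call:
{"api": "send_rows", "payload": {
  "linear": [
    [0,0,0.6],
    [0,0,1.2],
    [0,0,1.7],
    [0,0,2.0],
    [0,0,2.0]
  ],
  "turn": [
    [0,0,0],
    [0,0,0],
    [0,0,0],
    [0,0,0],
    [0,0,0]
  ]
}}

```text
time: 11.95
eef_pos: [0.4839, -0.0033, 0.008]
orientation: [0.999, 0.042, 0.0, 0.0]
contact_force: [-0.3, 1.5, -2.4]
width: 0.642
grip_force: 63.9
```

Call:
{"api": "send_rows", "payload": {
  "linear": [
    [0,0,0.15],
    [0,0,0.3],
    [0,0,0.35],
    [0,0,0.35]
  ],
  "turn": [
    [0,0,0],
    [0,0,0],
    [0,0,0],
    [0,0,0]
  ]
}}

```text
time: 12.28
eef_pos: [0.4839, -0.0032, 0.0047]
orientation: [0.999, 0.042, 0.0, 0.0]
contact_force: [0.1, 0.2, -2.5]
width: 0.646
grip_force: 63.9
```

Call:
{"api": "send_rows", "payload": {
  "linear": [
    [0,0,0.05],
    [0,0,0.1],
    [0,0,0.1]
  ],
  "turn": [
    [0,0,0],
    [0,0,0],
    [0,0,0]
  ]
}}

```text
time: 12.53
eef_pos: [0.4838, -0.0032, 0.0036]
orientation: [0.999, 0.042, -0.0, 0.0]
contact_force: [0.1, -0.6, -2.6]
width: 0.64
grip_force: 64.0
```

Call:
{"api": "send_rows", "payload": {
  "linear": [
    [0,0,0.03],
    [0,0,0.05],
    [0,0,0.05]
  ],
  "turn": [
    [0,0,0],
    [0,0,0],
    [0,0,0]
  ]
}}

```text
time: 12.78
eef_pos: [0.4838, -0.0032, 0.0031]
orientation: [0.999, 0.042, -0.0, 0.0]
contact_force: [-0.4, 0.2, -2.1]
width: 0.645
grip_force: 63.9
```

Call:
{"api": "send_rows", "payload": {
  "linear": [
    [0,0,0.03],
    [0,0,0.05],
    [0,0,0.05]
  ],
  "turn": [
    [0,0,0],
    [0,0,0],
    [0,0,0]
  ]
}}

```text
time: 13.03
eef_pos: [0.4839, -0.0032, 0.0028]
orientation: [0.999, 0.042, 0.0, -0.0]
contact_force: [-1.2, -0.8, 5.3]
width: 0.644
grip_force: 65.0
```

Contact with the floor at 5 N. I'll release and rise.

Call:
{"api": "send_rows", "payload": {
  "linear": [
    [0,0,0],
    [0,0,0],
    [0,0,0],
    [0,0,0]
  ],
  "turn": [
    [0,0,0],
    [0,0,0],
    [0,0,0],
    [0,0,0]
  ],
  "fingers": 78
}}

```text
time: 13.37
eef_pos: [0.4839, -0.0032, 0.0026]
orientation: [0.999, 0.042, 0.0, 0.0]
contact_force: [0.4, -0.6, 0.5]
width: 0.777
grip_force: 0.0
```

Call:
{"api": "send_rows", "payload": {
  "linear": [
    [0,0,-0.5],
    [0,0,-1.5],
    [0,0,-4],
    [0,0,-7],
    [0,0,-10]
  ],
  "turn": [
    [0,0,0],
    [0,0,0],
    [0,0,0],
    [0,0,0],
    [0,0,0]
  ]
}}

```text
time: 13.78
eef_pos: [0.4833, -0.0033, 0.1041]
orientation: [0.999, 0.042, -0.001, 0.0]
contact_force: [0.9, 1.0, 0.9]
width: 0.783
grip_force: 0.0
```

Call:
{"api": "send_rows", "payload": {
  "linear": [
    [0,0,-2],
    [0,0,-4],
    [0,0,-5],
    [0,0,-6],
    [0,0,-6]
  ],
  "turn": [
    [0,0,0],
    [0,0,0],
    [0,0,0],
    [0,0,0],
    [0,0,0]
  ],
  "fingers": 100
}}

```text
time: 14.2
eef_pos: [0.4843, -0.0032, 0.1644]
orientation: [0.999, 0.042, 0.001, 0.0]
contact_force: [-0.2, -0.4, 0.3]
width: 1.003
grip_force: 0.0
```

```bash
python3 - <<'E'
from plan import *
x,y=off(*UP,.004);print(x,y)
# y-az 63.4 or -116.6 ; tool now -85
plan([(.485,.14,.165,-100),(x,y,.165,-116.6),(x,y,.039,-116.6)])
E
```

```text
0.4866766169473574 0.2785089636486449
t 14.2 p [ 0.4843 -0.0032  0.1644] yaz -85.19 F [-0.18 -0.37  0.28] w 1.003 0.0
(0.485, 0.14, 0.165, -100) [  1.28 -14.26  -0.07] [-0.  -0.1 14.8]
(np.float64(0.4866766169473574), np.float64(0.2785089636486449), 0.165, -116.6) [ -2.24 -13.67   0.  ] [ 0.   0.  16.6]
(np.float64(0.4866766169473574), np.float64(0.2785089636486449), 0.039, -116.6) [ 0.   0.  12.6] [0. 0. 0.]
```

Call:
{"api": "send_rows", "payload": {
  "linear": [
    [0.3,-2.8,0],
    [0.5,-5.7,0],
    [0.8,-8.6,0],
    [1.0,-11.4,0],
    [1.28,-14.3,0]
  ],
  "turn": [
    [0,0,3],
    [0,0,6],
    [0,0,9],
    [0,0,12],
    [0,0,14.8]
  ]
}}

```text
time: 14.62
eef_pos: [0.4842, 0.1417, 0.1622]
orientation: [0.996, -0.089, -0.0, 0.0]
contact_force: [0.3, -1.3, 0.4]
width: 0.998
grip_force: 0.0
```

Call:
{"api": "send_rows", "payload": {
  "linear": [
    [-0.5,-3,0],
    [-1.0,-6,0],
    [-1.5,-9,0],
    [-2,-12,0],
    [-2.24,-13.7,0]
  ],
  "turn": [
    [0,0,4],
    [0,0,8],
    [0,0,12],
    [0,0,15],
    [0,0,16.6]
  ]
}}

```text
time: 15.03
eef_pos: [0.4853, 0.2826, 0.1616]
orientation: [0.973, -0.23, -0.001, 0.0]
contact_force: [-0.7, 0.0, 0.4]
width: 1.001
grip_force: 0.0
```

Call:
{"api": "send_rows", "payload": {
  "linear": [
    [0,0,1],
    [0,0,2.5],
    [0,0,4],
    [0,0,5],
    [0,0,5]
  ],
  "turn": [
    [0,0,0],
    [0,0,0],
    [0,0,0],
    [0,0,0],
    [0,0,0]
  ]
}}

```text
time: 15.45
eef_pos: [0.4856, 0.2784, 0.1106]
orientation: [0.973, -0.23, -0.001, 0.001]
contact_force: [0.2, 0.3, 0.1]
width: 0.998
grip_force: 0.0
```

```bash
python3 - <<'E'
from plan import *
x,y=off(*UP,.004)
tiles("pics/u1.png","top",[(245,150)],size=105,f=5);a=cv2.imread("pics/u1.png")[:,:370]
tiles("pics/u2.png","side",[(215,190)],size=105,f=5)
cv2.imwrite("pics/u.png",cv2.resize(np.hstack([a,cv2.imread("pics/u2.png")]),None,fx=.88,fy=.88))
plan([(x,y,.049,-116.6)])
E
```

```text
t 15.55 p [0.4865 0.2787 0.1127] yaz -116.63 F [ 0.46 -0.48 -0.33] w 1.0 0.0
(np.float64(0.4866766169473574), np.float64(0.2785089636486449), 0.049, -116.6) [0.03 0.   6.37] [ 0. -0. -0.]
```

View pics/u.png

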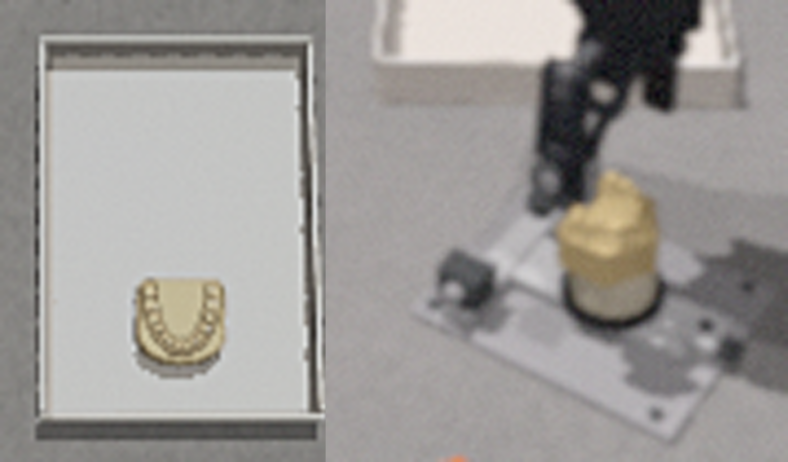

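The lower cast stands teeth up in the tray at (180,325). The open gripper hangs over the upper cast at (608,235). Descend.

Call:
{"api": "send_rows", "payload": {
  "linear": [
    [0,0,1],
    [0,0,2.2],
    [0,0,3.4],
    [0,0,4.5],
    [0,0,5.2]
  ],
  "turn": [
    [0,0,0],
    [0,0,0],
    [0,0,0],
    [0,0,0],
    [0,0,0]
  ]
}}

```text
time: 15.97
eef_pos: [0.4859, 0.279, 0.0588]
orientation: [0.973, -0.23, -0.001, 0.0]
contact_force: [0.1, -0.0, 0.5]
width: 1.001
grip_force: 0.0
```

Call:
{"api": "send_rows", "payload": {
  "linear": [
    [0,0,0.5],
    [0,0,0.9],
    [0,0,1.15],
    [0,0,1.15]
  ],
  "turn": [
    [0,0,0],
    [0,0,0],
    [0,0,0],
    [0,0,0]
  ],
  "fingers": 75
}}

```text
time: 16.3
eef_pos: [0.4863, 0.2791, 0.0488]
orientation: [0.973, -0.23, -0.0, 0.0]
contact_force: [0.3, -0.3, -0.0]
width: 0.748
grip_force: 0.0
```

Call:
{"api": "send_rows", "payload": {
  "linear": [
    [0,0,0],
    [0,0,0],
    [0,0,0]
  ],
  "turn": [
    [0,0,0],
    [0,0,0],
    [0,0,0]
  ],
  "fingers": 70
}}

```text
time: 16.55
eef_pos: [0.4865, 0.2793, 0.0494]
orientation: [0.973, -0.23, 0.0, -0.0]
contact_force: [1.4, 0.5, 0.6]
width: 0.699
grip_force: 0.4
```

Call:
{"api": "send_rows", "payload": {
  "linear": [
    [0,0,0],
    [0,0,0],
    [0,0,0]
  ],
  "turn": [
    [0,0,0],
    [0,0,0],
    [0,0,0]
  ],
  "fingers": 68
}}

```text
time: 16.8
eef_pos: [0.4865, 0.2793, 0.0492]
orientation: [0.973, -0.23, 0.0, -0.0]
contact_force: [0.2, 1.1, 1.0]
width: 0.677
grip_force: 0.9
```

Call:
{"api": "send_rows", "payload": {
  "linear": [
    [0,-0.1,0],
    [0,-0.1,0],
    [0,-0.1,0]
  ],
  "turn": [
    [0,0,0],
    [0,0,0],
    [0,0,0]
  ]
}}

```text
time: 17.05
eef_pos: [0.4867, 0.28, 0.049]
orientation: [0.973, -0.23, -0.0, 0.0]
contact_force: [0.3, -0.4, -1.0]
width: 0.68
grip_force: 0.0
```

Call:
{"api": "send_rows", "payload": {
  "linear": [
    [0,0,0],
    [0,0,0],
    [0,0,0]
  ],
  "turn": [
    [0,0,0],
    [0,0,0],
    [0,0,0]
  ],
  "fingers": 66.5
}}

```text
time: 17.3
eef_pos: [0.4868, 0.28, 0.0491]
orientation: [0.973, -0.23, -0.0, 0.0]
contact_force: [-0.2, -0.3, 0.5]
width: 0.665
grip_force: 0.0
```

No contact at 66.5%, so it's centred. Close fully.

Call:
{"api": "send_rows", "payload": {
  "linear": [
    [0,0,0],
    [0,0,0],
    [0,0,0]
  ],
  "turn": [
    [0,0,0],
    [0,0,0],
    [0,0,0]
  ],
  "fingers": 65
}}

```text
time: 17.55
eef_pos: [0.4868, 0.2801, 0.0492]
orientation: [0.973, -0.23, 0.0, 0.0]
contact_force: [-0.0, 0.9, 2.7]
width: 0.656
grip_force: 14.8
```

Call:
{"api": "send_rows", "payload": {
  "linear": [
    [0,0,0],
    [0,0,0],
    [0,0,0],
    [0,0,0]
  ],
  "turn": [
    [0,0,0],
    [0,0,0],
    [0,0,0],
    [0,0,0]
  ],
  "fingers": 55
}}

```text
time: 17.88
eef_pos: [0.4868, 0.2801, 0.0494]
orientation: [0.973, -0.23, 0.0, -0.0]
contact_force: [-1.4, 0.3, 7.2]
width: 0.649
grip_force: 63.0
```

Call:
{"api": "send_rows", "payload": {
  "linear": [
    [0,0,-0.03],
    [0,0,-0.06],
    [0,0,-0.06]
  ],
  "turn": [
    [0,0,0],
    [0,0,0],
    [0,0,0]
  ]
}}

```text
time: 18.13
eef_pos: [0.4868, 0.2801, 0.0496]
orientation: [0.973, -0.23, -0.0, 0.0]
contact_force: [0.5, 1.2, -1.0]
width: 0.644
grip_force: 63.5
```

Call:
{"api": "send_rows", "payload": {
  "linear": [
    [0,0,-0.03],
    [0,0,-0.04],
    [0,0,-0.04]
  ],
  "turn": [
    [0,0,0],
    [0,0,0],
    [0,0,0]
  ]
}}

```text
time: 18.38
eef_pos: [0.4868, 0.2801, 0.05]
orientation: [0.973, -0.23, -0.0, 0.0]
contact_force: [0.0, 1.3, -2.6]
width: 0.638
grip_force: 63.6
```

Call:
{"api": "send_rows", "payload": {
  "linear": [
    [0,0,-0.03],
    [0,0,-0.05],
    [0,0,-0.05]
  ],
  "turn": [
    [0,0,0],
    [0,0,0],
    [0,0,0]
  ]
}}

```text
time: 18.63
eef_pos: [0.4868, 0.2801, 0.0506]
orientation: [0.973, -0.23, -0.0, 0.0]
contact_force: [0.3, 1.5, -3.0]
width: 0.646
grip_force: 63.6
```

Call:
{"api": "send_rows", "payload": {
  "linear": [
    [0,0,-0.03],
    [0,0,-0.05],
    [0,0,-0.05]
  ],
  "turn": [
    [0,0,0],
    [0,0,0],
    [0,0,0]
  ]
}}

```text
time: 18.88
eef_pos: [0.4868, 0.2801, 0.0511]
orientation: [0.973, -0.23, 0.0, 0.0]
contact_force: [0.5, 1.9, -2.2]
width: 0.649
grip_force: 63.6
```

Call:
{"api": "send_rows", "payload": {
  "linear": [
    [0,0,-0.03],
    [0,0,-0.05],
    [0,0,-0.05]
  ],
  "turn": [
    [0,0,0],
    [0,0,0],
    [0,0,0]
  ]
}}

```text
time: 19.13
eef_pos: [0.4868, 0.2801, 0.0516]
orientation: [0.973, -0.23, 0.0, 0.0]
contact_force: [0.8, 2.1, -2.7]
width: 0.649
grip_force: 63.6
```

Call:
{"api": "send_rows", "payload": {
  "linear": [
    [0,0,-0.03],
    [0,0,-0.05],
    [0,0,-0.05]
  ],
  "turn": [
    [0,0,0],
    [0,0,0],
    [0,0,0]
  ]
}}

```text
time: 19.38
eef_pos: [0.4868, 0.28, 0.0521]
orientation: [0.973, -0.23, 0.0, 0.0]
contact_force: [1.3, 1.8, -2.7]
width: 0.642
grip_force: 63.6
```

Call:
{"api": "send_rows", "payload": {
  "linear": [
    [0,0,-0.03],
    [0,0,-0.05],
    [0,0,-0.05]
  ],
  "turn": [
    [0,0,0],
    [0,0,0],
    [0,0,0]
  ]
}}

```text
time: 19.63
eef_pos: [0.4868, 0.28, 0.0526]
orientation: [0.973, -0.23, -0.0, 0.0]
contact_force: [1.1, 1.0, -1.8]
width: 0.646
grip_force: 63.6
```

No resistance beyond the weight (about 2.5 N) over 3.3 mm, so this cast is loose too. I'll lift it and take it to the tray.

Call:
{"api": "send_rows", "payload": {
  "linear": [
    [0,0,-0.2],
    [0,0,-0.4],
    [0,0,-0.7],
    [0,0,-1.1],
    [0,0,-1.6]
  ],
  "turn": [
    [0,0,0],
    [0,0,0],
    [0,0,0],
    [0,0,0],
    [0,0,0]
  ]
}}

```text
time: 20.05
eef_pos: [0.4868, 0.28, 0.069]
orientation: [0.973, -0.23, -0.0, 0.0]
contact_force: [-0.7, -0.4, -1.9]
width: 0.645
grip_force: 63.7
```

Call:
{"api": "send_rows", "payload": {
  "linear": [
    [0,0,-1.3],
    [0,0,-2.6],
    [0,0,-3.9],
    [0,0,-5.2],
    [0,0,-6]
  ],
  "turn": [
    [0,0,0],
    [0,0,0],
    [0,0,0],
    [0,0,0],
    [0,0,0]
  ]
}}

```text
time: 20.47
eef_pos: [0.4872, 0.2802, 0.1308]
orientation: [0.973, -0.23, 0.001, -0.0]
contact_force: [-0.8, 0.1, -1.1]
width: 0.646
grip_force: 63.8
```

```bash
python3 - <<'E'
from plan import *
TR=((.5385,.0013),4.8);x,y=off(*TR,.055);print(x,y)
plan([(.52,.19,.129,-106),(.56,.10,.129,-96),(x,y,.129,-85.2)])
E
```

```text
0.5933071072587227 0.005902281383277351
t 20.4667 p [0.4872 0.2802 0.1308] yaz -116.6 F [-0.82  0.15 -1.09] w 0.646 63.77267360687256
(0.52, 0.19, 0.129, -106) [6.97 6.59 0.18] [ -0.1  -0.1 -10.6]
(0.56, 0.1, 0.129, -96) [6.33 7.55 0.  ] [  0.   0. -10.]
(np.float64(0.5933071072587227), np.float64(0.005902281383277351), 0.129, -85.2) [4.3  9.01 0.  ] [  0.    0.  -10.8]
```

Call:
{"api": "send_rows", "payload": {
  "linear": [
    [1.2,1.1,0],
    [2.6,2.4,0],
    [4,3.8,0],
    [5.5,5.2,0],
    [7.0,6.6,0]
  ],
  "turn": [
    [0,0,-2],
    [0,0,-4],
    [0,0,-6],
    [0,0,-8],
    [0,0,-10.6]
  ]
}}

```text
time: 20.88
eef_pos: [0.5201, 0.1889, 0.1291]
orientation: [0.99, -0.138, 0.0, -0.0]
contact_force: [0.8, -0.6, -1.5]
width: 0.643
grip_force: 63.8
```

Call:
{"api": "send_rows", "payload": {
  "linear": [
    [1.3,1.5,0],
    [2.5,3,0],
    [3.8,4.5,0],
    [5.1,6,0],
    [6.3,7.5,0]
  ],
  "turn": [
    [0,0,-2],
    [0,0,-4],
    [0,0,-6],
    [0,0,-8],
    [0,0,-10]
  ]
}}

```text
time: 21.3
eef_pos: [0.5602, 0.0993, 0.1292]
orientation: [0.999, -0.051, 0.0, 0.0]
contact_force: [-0.0, -1.4, -1.1]
width: 0.643
grip_force: 63.8
```

Call:
{"api": "send_rows", "payload": {
  "linear": [
    [1.0,2.1,0],
    [2.0,4.2,0],
    [3.0,6.3,0],
    [3.8,8,0],
    [4.3,9.0,0]
  ],
  "turn": [
    [0,0,-2.5],
    [0,0,-5],
    [0,0,-7.5],
    [0,0,-9.5],
    [0,0,-10.8]
  ]
}}

```text
time: 21.72
eef_pos: [0.5935, 0.0036, 0.1293]
orientation: [0.999, 0.042, 0.0, 0.001]
contact_force: [-0.1, -0.5, -1.5]
width: 0.647
grip_force: 63.8
```

Call:
{"api": "send_rows", "payload": {
  "linear": [
    [0,0,0.8],
    [0,0,2],
    [0,0,3],
    [0,0,4],
    [0,0,4]
  ],
  "turn": [
    [0,0,0],
    [0,0,0],
    [0,0,0],
    [0,0,0],
    [0,0,0]
  ]
}}

```text
time: 22.13
eef_pos: [0.592, 0.0072, 0.0862]
orientation: [0.999, 0.042, -0.002, -0.0]
contact_force: [1.1, 0.5, -1.6]
width: 0.646
grip_force: 63.8
```

```bash
python3 - <<'E'
from plan import *
plan([(.5933,.0059,.0034,-85.2)])
E
```

```text
t 22.1333 p [0.592  0.0072 0.0862] yaz -85.16 F [ 1.07  0.49 -1.6 ] w 0.646 63.844921588897705
(0.5933, 0.0059, 0.0034, -85.2) [0.14 0.15 8.28] [-0.   0.2  0. ]
```

Call:
{"api": "send_rows", "payload": {
  "linear": [
    [0,0,2],
    [0,0,4],
    [0,0,6],
    [0,0,7.4],
    [0,0,7.8]
  ],
  "turn": [
    [0,0,0],
    [0,0,0],
    [0,0,0],
    [0,0,0],
    [0,0,0]
  ]
}}

```text
time: 22.55
eef_pos: [0.5923, 0.0066, 0.0087]
orientation: [0.999, 0.042, -0.001, -0.0]
contact_force: [0.2, -0.4, -1.6]
width: 0.643
grip_force: 63.9
```

Call:
{"api": "send_rows", "payload": {
  "linear": [
    [0,0,0],
    [0,0,0.1],
    [0,0,0.2],
    [0,0,0.2]
  ],
  "turn": [
    [0,0,0],
    [0,0,0],
    [0,0,0],
    [0,0,0]
  ]
}}

```text
time: 22.88
eef_pos: [0.5935, 0.0063, 0.0093]
orientation: [0.999, 0.042, 0.0, 0.0]
contact_force: [-0.9, -0.6, -1.9]
width: 0.641
grip_force: 63.9
```

Expect contact at about z 0.0034.

Call:
{"api": "send_rows", "payload": {
  "linear": [
    [0,0,0.15],
    [0,0,0.3],
    [0,0,0.45],
    [0,0,0.45]
  ],
  "turn": [
    [0,0,0],
    [0,0,0],
    [0,0,0],
    [0,0,0]
  ]
}}

```text
time: 23.22
eef_pos: [0.593, 0.0063, 0.0039]
orientation: [0.999, 0.042, -0.0, 0.0]
contact_force: [0.5, 0.8, -0.5]
width: 0.642
grip_force: 63.9
```

Call:
{"api": "send_rows", "payload": {
  "linear": [
    [0,0,0.03],
    [0,0,0.05],
    [0,0,0.05]
  ],
  "turn": [
    [0,0,0],
    [0,0,0],
    [0,0,0]
  ]
}}

```text
time: 23.47
eef_pos: [0.5931, 0.0063, 0.0036]
orientation: [0.999, 0.042, -0.0, 0.0]
contact_force: [-0.1, -1.1, -1.4]
width: 0.64
grip_force: 63.9
```

Call:
{"api": "send_rows", "payload": {
  "linear": [
    [0,0,0.03],
    [0,0,0.05],
    [0,0,0.05]
  ],
  "turn": [
    [0,0,0],
    [0,0,0],
    [0,0,0]
  ]
}}

```text
time: 23.72
eef_pos: [0.5931, 0.0062, 0.0034]
orientation: [0.999, 0.042, 0.0, 0.0]
contact_force: [-2.4, 1.5, 5.6]
width: 0.64
grip_force: 64.7
```

On the floor. Release, rise and look.

Call:
{"api": "send_rows", "payload": {
  "linear": [
    [0,0,0],
    [0,0,0],
    [0,0,0],
    [0,0,0]
  ],
  "turn": [
    [0,0,0],
    [0,0,0],
    [0,0,0],
    [0,0,0]
  ],
  "fingers": 78
}}

```text
time: 24.05
eef_pos: [0.5931, 0.0062, 0.0031]
orientation: [0.999, 0.042, 0.0, 0.0]
contact_force: [0.2, 0.2, 0.0]
width: 0.777
grip_force: 0.0
```

Call:
{"api": "send_rows", "payload": {
  "linear": [
    [0,0,-0.5],
    [0,0,-1.5],
    [0,0,-4],
    [0,0,-7],
    [0,0,-10]
  ],
  "turn": [
    [0,0,0],
    [0,0,0],
    [0,0,0],
    [0,0,0],
    [0,0,0]
  ]
}}

```text
time: 24.47
eef_pos: [0.5928, 0.006, 0.105]
orientation: [0.999, 0.042, -0.0, 0.0]
contact_force: [1.0, 0.8, 0.4]
width: 0.779
grip_force: 0.0
```

Call:
{"api": "send_rows", "payload": {
  "linear": [
    [0,-2,-3],
    [0,-5,-6],
    [0,-9,-8],
    [0,-13,-8],
    [0,-17,-8]
  ],
  "turn": [
    [0,0,0],
    [0,0,0],
    [0,0,0],
    [0,0,0],
    [0,0,0]
  ]
}}

```text
time: 24.88
eef_pos: [0.5788, 0.1772, 0.1856]
orientation: [0.999, 0.042, 0.001, -0.0]
contact_force: [0.9, -0.4, -0.7]
width: 0.78
grip_force: 0.0
```

Call:
{"api": "send_rows", "payload": {
  "linear": [
    [0,-3,0],
    [0,-6,0],
    [0,-8,0],
    [0,-8,0],
    [0,-8,0]
  ],
  "turn": [
    [0,0,0],
    [0,0,0],
    [0,0,0],
    [0,0,0],
    [0,0,0]
  ]
}}

```text
time: 25.3
eef_pos: [0.5719, 0.2559, 0.1837]
orientation: [0.999, 0.043, 0.0, 0.0]
contact_force: [-0.1, -0.5, -0.2]
width: 0.778
grip_force: 0.0
```

```bash
python3 - <<'E'
from plan import *
a=capture("top")[:,:,::-1];b=capture("side")[:,:,::-1]
f=lambda i,x,y,w,h,s:cv2.resize(i[y:y+h,x:x+w],None,fx=s,fy=s,interpolation=cv2.INTER_CUBIC)
cv2.imwrite("pics/end.png",np.hstack([f(a,240,100,100,150,4),f(b,215,110,100,150,4)])[:600])
plan([])
E
```

```text
t 25.4 p [0.5723 0.2543 0.1838] yaz -85.26 F [-0.46 -0.77 -0.68] w 0.78 0.0
```

View pics/end.png

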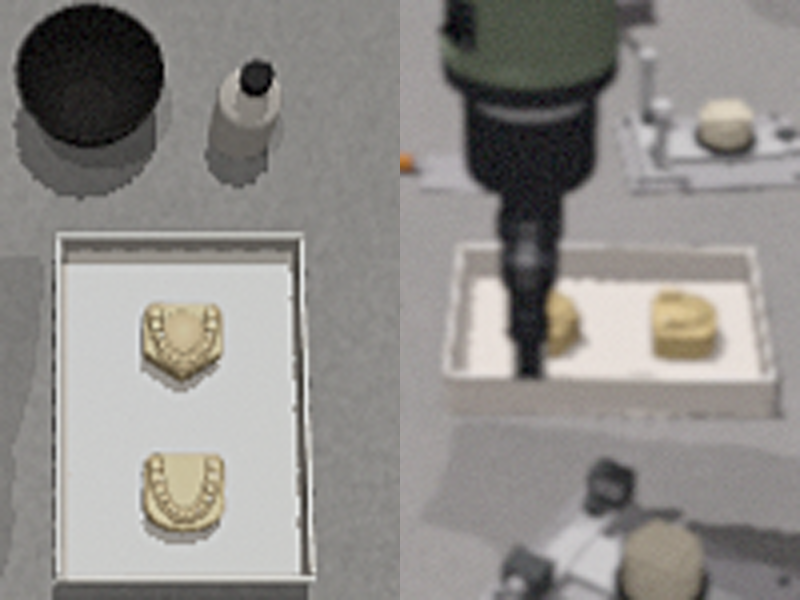

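Both casts stand teeth up in the tray, upper at (182,340) and lower at (185,495). The mounts are bare, the bowl and bottle look undisturbed, and the arm is clear.

```bash
python3 -c "from workcell import *; print(finish_job())"
```

```text
the job is handed in; nothing more can be done
None
```

Neither plaster joint held: both casts lifted freely under little more than their own weight (about 2–3 N), so I stood both in the white tray, teeth up, lower first, and handed the job in; it returned no verdict.

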